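Fill the spice caddy on the pantry counter

ROBOT

A 6-joint arm with a two-finger parallel gripper is mounted at the origin on the work surface. World frame = base frame: x ahead of the robot, y to its left, z up, the work surface at z = 0. Lengths are in m, angles in rad, forces in N, time in s.
With the tool pointing down it reaches from about 0.35 to 0.975 m from the base axis. Payload 7.1 kg.
Tool frame: the origin (TCP) lies between the finger pads; the fingertips stand robot.tcp_to_tips ahead of it and the grasp point (between the pads) is the TCP (robot.tcp_to_tips is the distance from the TCP to the fingertips, in m); z points along the fingers, y is the line along which they close (so a half turn about z gives the same grasp; the last joint's range is limited). The gripper opens to 88 mm and grips with 3 to 60 N. Pads are 20 mm wide; open, the fingers measure 115 mm over their backs; the gripper's body (75 mm by 178 mm) begins 61 mm behind the grasp point.
Start: joints at [1.265, 0.423, 1.63, -0, 1.089, -0.019], TCP at [0.177, 0.599, 0.242] pointing down, gripper open.
Joint ranges: [-3, 3], [-0.9, 2.11], [0.09, 2.58], [-1.31, 4.45], [0.11, 2.69], [-2.54, 2.54]. Speed limits (rad/s): [2.39, 2.39, 3.01, 3.14, 3.14, 3.14].

INTERFACE

Orientations are given as a rotation vector (axis times angle).
In Python, from rig import get_state, capture, job, robot gives the robot as it stands.
- The arm moves only by the tool servo_tool, never from a script. Its argument "series" is a list of rows, each a list of 2 entries, a list of its own where there are three numbers: the shift along the world's x, y, z in units of 30 cm (1.0 is 30 cm), then the turn about the world's z in units of 30 degrees (1.0 is 30 degrees). A call has 1 to 5 rows; each row is the pose to reach, as a shift and turn from the pose commanded when the call began; what a row does not reach only later rows make up. A row lasts 1/10 s, in which the tool goes at most 50 mm and 8.59 degrees, less where a joint would pass 70% of its speed; a pose out of reach is approached as far as the arm can. A call with a number of a shift or a turn outside -1 to 1 is refused whole. A call with a gripper value outside its range is refused whole. "grip" is the closure, from -1 (fully open) to 1 (shut), set as the call begins (left out, the last holds). The fingers move at their own pace and stop on an object; "newtons" is the grip in N (left out, the last holds). Time passes only in rows, so rows that repeat a pose let the fingers close. It gives the time, the measured TCP pose, the force, the opening and the grip force at its end, in the units of the state.
- get_state(): the state, without advancing time (a new reading comes with each control period).
- capture(name): name is "side" or "top"; returns a dict with "frame" (420x560x3 uint8, red, green, blue), "depth" (420x560 float32, m along the optical axis (not along the pixel's ray), 0 where there is no reading), "intrinsics" (3x3 intrinsics, pixels), "k1" (the pictures are not rectified: a ray, as slopes to the right and down, at radius r is drawn at 1 + k1 r^2 times it, then the intrinsics apply), "eye" and "rotation" of the camera in the world. Camera axes: x right, y down, z forward; pixel columns grow to the right and rows downward; lengths in m; the calibration is good to about 2 mm. A picture is of the moment at which its call begins.
- job.hand_in(): hands the job in; it is judged then, once.
The state is a dict: "clock": time; "joint_pos": joint angles; "dq": joint speeds; "tau": joint torques, N m; "tcp_pos": TCP position; "eef_rot": TCP orientation; "force": force on the tool from outside, world axes, zero at the start; "torque": the same for the moment, N m; "grip_width": finger opening in m; "grip_force": force on a finger pad.
Only numpy, scipy, OpenCV 4.12 (cv2) and the standard library are available. Lean on these libraries where they do the work, as an engineer would, in place of code of your own. Each camera call takes 0.05 s, during which the arm holds its last target. There are 200 camera calls.

TASK

Gather the three brass-lidded spice jars into the wooden caddy: stand each one upright in the bay whose floor disc has the colour of its button, centred on that disc, setting it down without dropping it. Leave the two black-lidded refill jars and the wooden bowl standing where they are.

Things in the scene. Friction and masses are not known exactly. Their poses are not given: they have to be found in the camera images.
- brass_red: closed round spice jar, brass (gold) lid with a red button on top and a red band low on its white ceramic body; belongs in the caddy. Upright; body 50 mm diameter and 60 mm high (grip here), lid 48 mm diameter from 60 to 72 mm, button 30 mm diameter up to 80 mm; about 0.17 to 0.35 kg. Origin: centre of the underside, z up along the jar
- brass_green: closed round spice jar, brass (gold) lid with a green button on top and a green band low on its white ceramic body; belongs in the caddy. Upright; body 50 mm diameter and 60 mm high (grip here), lid 48 mm diameter from 60 to 72 mm, button 30 mm diameter up to 80 mm; about 0.17 to 0.35 kg. Origin: centre of the underside, z up along the jar
- brass_blue: closed round spice jar, brass (gold) lid with a blue button on top and a blue band low on its white ceramic body; belongs in the caddy. Upright; body 50 mm diameter and 60 mm high (grip here), lid 48 mm diameter from 60 to 72 mm, button 30 mm diameter up to 80 mm; about 0.17 to 0.35 kg. Origin: centre of the underside, z up along the jar
- black_red: closed round spice jar, black lid with a red button on top and a red band low on its white ceramic body; a refill jar that stays where it is. Upright; body 50 mm diameter and 60 mm high (grip here), lid 48 mm diameter from 60 to 72 mm, button 30 mm diameter up to 80 mm; about 0.17 to 0.35 kg. Origin: centre of the underside, z up along the jar
- black_blue: closed round spice jar, black lid with a blue button on top and a blue band low on its white ceramic body; a refill jar that stays where it is. Upright; body 50 mm diameter and 60 mm high (grip here), lid 48 mm diameter from 60 to 72 mm, button 30 mm diameter up to 80 mm; about 0.17 to 0.35 kg. Origin: centre of the underside, z up along the jar
- caddy: low wooden caddy, fixed to the counter, 92 mm (own x) by 284 mm (own y), 24 mm high, with a small brass pull at each end (reaching 159 mm from the centre, under 20 mm high). Three bays in a row along its y at -92, 0 and +92 mm, each 76 mm (x) by 84 mm (y) inside; walls 8 mm thick, floor 8 mm above the counter. Origin: centre of the underside
- disc_red: red round disc, 68 mm diameter, 3 mm thick, fixed on the floor at the centre of one of the caddy's bays (which bay varies). Origin: centre of its underside, 8 mm above the counter; a jar stands on its top, 11 mm above the counter
- disc_green: green round disc, 68 mm diameter, 3 mm thick, fixed on the floor at the centre of one of the caddy's bays (which bay varies). Origin: centre of its underside, 8 mm above the counter; a jar stands on its top, 11 mm above the counter
- disc_blue: blue round disc, 68 mm diameter, 3 mm thick, fixed on the floor at the centre of one of the caddy's bays (which bay varies). Origin: centre of its underside, 8 mm above the counter; a jar stands on its top, 11 mm above the counter
- bowl: small dark wooden bowl, 68 mm diameter at the rim, 45 mm high, empty; stays where it is. The five jars and the bowl start in a loose zigzag row along world y, on the robot side of the caddy and beyond its ends, at least 95 mm in y between any two centres. Origin: centre of the underside

How it is judged:
At the end, for the whole second after the job is handed in: Each brass-lidded jar stands upright (within 0.1 rad) on the disc of its own colour in the caddy, its centre within 12 mm of the disc's, released and at rest; the black-lidded jars and the bowl stand upright within 20 mm of where they began (horizontal distance between brass_red and disc_red below 0.012 m and z of brass_red in the frame of disc_red between 0 and 0.007 m and angle between each of brass_red, brass_green, brass_blue, black_red, black_blue, bowl's own z axis and vertical below 0.1 rad and linear speed of each of brass_red, brass_green, brass_blue below 0.02 m/s and contact force between each of brass_red, brass_green, brass_blue and the fingers below 0.1 N and horizontal distance between brass_green and disc_green below 0.012 m and z of brass_green in the frame of disc_green between 0 and 0.007 m and horizontal distance between brass_blue and disc_blue below 0.012 m and z of brass_blue in the frame of disc_blue between 0 and 0.007 m and distance of each of black_red, black_blue, bowl from where it was at the start of the episode below 0.02 m); the robot touches nothing.
It fails at once if a black-lidded jar or the bowl is moved more than 20 mm or tipped ((distance of black_red from where it was at the start of the episode above 0.02 m or angle between black_red's own z axis and vertical above 0.35 rad) or (distance of black_blue from where it was at the start of the episode above 0.02 m or angle between black_blue's own z axis and vertical above 0.35 rad) or (distance of bowl from where it was at the start of the episode above 0.02 m or angle between bowl's own z axis and vertical above 0.35 rad)).
It fails at once if a brass-lidded jar is dropped (falls freely more than about 2 cm) or tipped over (((contact force between brass_red and the fingers below 0.2 N and linear speed of brass_red above 0.6 m/s) or angle between brass_red's own z axis and vertical above 1 rad) or ((contact force between brass_green and the fingers below 0.2 N and linear speed of brass_green above 0.6 m/s) or angle between brass_green's own z axis and vertical above 1 rad) or ((contact force between brass_blue and the fingers below 0.2 N and linear speed of brass_blue above 0.6 m/s) or angle between brass_blue's own z axis and vertical above 1 rad)).
It also fails if it takes over 83 s, if anything falls off the work surface, if the arm or the gripper's body presses on something with over 40 N, if the wrist force passes 120 N, or if a joint passes its speed limit or range.

## Working session

There is one attempt and no reset: what is moved stays moved. The work goes in short steps, Python scripts to look and compute and a tool call to move; the robot and the scene stay as the last step left them, time stands still between calls to the robot, and variables do not carry over. Pictures are saved under pics/ and viewed, at most 14 in all, crops included, and the job is handed in when it is done.

Besides the shell and the picture viewer there is one more tool, called after "Call:" as a command line: name --argument value ..., lists and objects as JSON in quotes. servo_tool: Moves the arm, as the interface text tells. Its arguments: {"type":"object","properties":{"series":{"type":"array"},"grip":{"type":"number"},"newtons":{"type":"number"}},"required":["series"]}

```bash
ls; mkdir -p pics; python3 - <<'E'
from rig import get_state,capture,job,robot
import cv2,numpy as np
print(get_state()); print(robot, getattr(robot,'tcp_to_tips',None))
for n in ("top","side"):
    c=capture(n); cv2.imwrite(f"pics/{n}0.png",c["frame"][:,:,::-1]); np.savez(f"{n}0.npz",**c)
    print(n,c["intrinsics"],c["k1"],c["eye"],c["rotation"])
E
```

```text
pics
{'clock': 0.0, 'joint_pos': array([ 1.26501488e+00,  4.23851953e-01,  1.63071382e+00,  2.85829475e-05,
        1.08859372e+00, -1.89680635e-02]), 'dq': array([-1.55766517e-03, -7.91888615e-04, -1.49425072e-04, -2.05996629e-04,
       -1.27346825e-03,  2.30394532e-05]), 'tau': array([-1.89442013e-03, -5.44635057e+01, -2.73670095e+01,  6.43750001e-02,
        2.26214557e-02, -1.35433875e-04]), 'tcp_pos': array([0.17659636, 0.59896586, 0.24088538]), 'eef_rot': array([-4.48963518e-01, -3.10906447e+00,  2.42215581e-03]), 'force': array([ 0.2244422 ,  0.37586123, -0.06620649]), 'torque': array([-0.01449246, -0.01703915,  0.0446264 ]), 'grip_force': 0.0, 'grip_width': 0.08784089300306142}
<Robot object at 0x7f5a6b7a7b60> 0.019
top [[531.3689656    0.         288.79181147]
 [  0.         531.3689656  207.35584676]
 [  0.           0.           1.        ]] -0.00208464722373285 [ 0.48552914 -0.01176636  1.2271813 ] [-2.15363475  2.20486515 -0.04196936]
side [[505.34613648   0.         273.64111211]
 [  0.         505.34613648 206.6366291 ]
 [  0.           0.           1.        ]] -0.08072274098181788 [ 0.20175347 -0.69114531  0.59614909] [-2.13954522  0.4880585  -0.26595564]
```

View pics/top0.png

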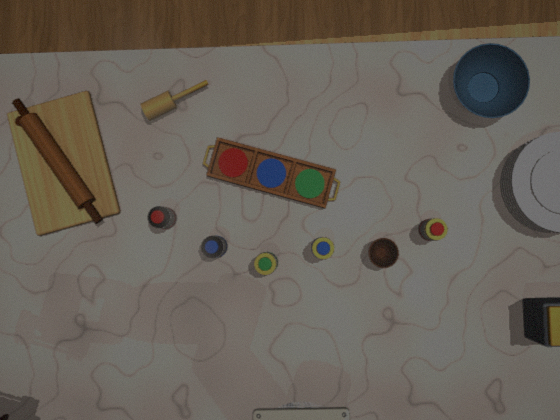

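View pics/side0.png

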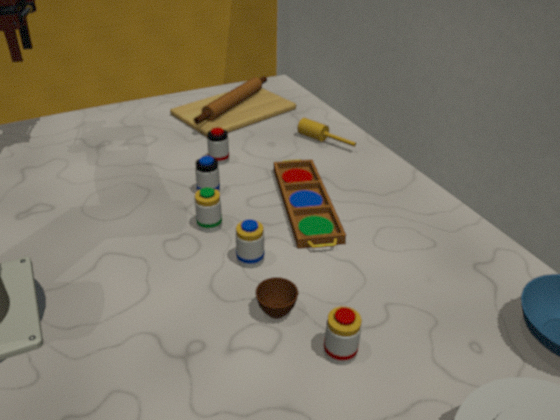

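The top view shows the brass jars as green (264,264), blue (322,248) and red (433,229). The black jars are at (212,246) and (158,217), and the bowl is at (383,252). The discs are red (233,163), blue (271,173) and green (310,184). All of them also appear in the side view, so I'll triangulate from both.

```bash
cat > vis.py <<'E'
import cv2,numpy as np
from scipy.spatial.transform import Rotation as R
def cam(c):
    return c["intrinsics"],np.array([float(c["k1"]),0,0,0]),c["eye"],R.from_rotvec(c["rotation"]).as_matrix()
def ray(c,px):
    K,d,e,M=cam(c); u=cv2.undistortPoints(np.array([[px]],float),K,d)[0,0]
    v=M@np.array([u[0],u[1],1]); return e,v
def plane(c,px,z):
    e,v=ray(c,px); return e+v*(z-e[2])/v[2]
def tri(c1,p1,c2,p2):
    e1,v1=ray(c1,p1);e2,v2=ray(c2,p2)
    s=np.linalg.lstsq(np.c_[v1,-v2],e2-e1,rcond=None)[0]
    a,b=e1+s[0]*v1,e2+s[1]*v2; return (a+b)/2,np.linalg.norm(a-b)
def blobs(c,col,amin=60):
    f=c["frame"]; h=cv2.cvtColor(f,cv2.COLOR_RGB2HSV)
    H,S,V=[h[:,:,i].astype(int) for i in range(3)]
    m={"red":((H<5)|(H>174))&(S>170)&(V>80),"green":(H>50)&(H<85)&(S>120)&(V>50),"blue":(H>105)&(H<125)&(S>130)&(V>60)}[col]
    n,l,s,ce=cv2.connectedComponentsWithStats(m.astype(np.uint8))
    out=[]
    for i in range(1,n):
        if s[i,4]>=amin:
            ct=max(cv2.findContours((l==i).astype(np.uint8),0,1)[0],key=len)
            el=cv2.fitEllipse(ct); out.append((ce[i].round(1).tolist(),int(s[i,4]),np.round(el[0],1).tolist(),np.round(el[1],1).tolist()))
    return out
E
python3 - <<'E'
from vis import *
for n in("top","side"):
    c=np.load(n+"0.npz")
    for k in("red","green","blue"):
        print(n,k)
        for b in blobs(c,k,40):print("  ",b)
E
```

```text
top red
   ([232.8, 162.1], 642, [232.8, 162.1], [27.5, 28.0])
   ([155.0, 217.1], 54, [155.1, 217.2], [7.2, 10.9])
   ([436.7, 228.7], 113, [436.7, 228.6], [11.2, 11.7])
top green
   ([309.4, 183.1], 612, [309.4, 183.1], [26.9, 27.3])
   ([264.6, 263.5], 113, [264.6, 263.6], [11.1, 11.3])
top blue
   ([271.0, 172.6], 627, [270.9, 172.6], [27.2, 27.5])
   ([213.5, 245.1], 48, [213.4, 245.4], [7.0, 9.0])
   ([322.9, 247.8], 121, [322.9, 247.7], [11.5, 11.7])
side red
   ([216.7, 131.3], 59, [216.7, 131.3], [5.6, 10.9])
   ([296.0, 175.4], 274, [295.8, 175.3], [11.2, 29.5])
   ([344.5, 316.0], 222, [344.5, 316.0], [14.5, 17.7])
   ([345.2, 356.9], 44, [345.5, 354.7], [6.9, 17.7])
side green
   ([206.6, 192.0], 114, [206.5, 192.0], [8.9, 14.1])
   ([315.1, 225.4], 518, [314.9, 225.3], [18.0, 34.5])
   ([209.4, 224.4], 57, [208.8, 219.5], [13.0, 23.3])
side blue
   ([206.0, 160.5], 103, [206.2, 160.4], [8.6, 13.8])
   ([305.1, 198.5], 328, [304.9, 198.5], [14.6, 32.3])
   ([249.1, 224.9], 117, [249.1, 225.1], [10.4, 14.5])
   ([250.0, 259.7], 68, [249.6, 248.8], [25.3, 30.2])
```

```bash
python3 - <<'E'
from vis import *
t=np.load("top0.npz");s=np.load("side0.npz")
P={"disc_red":((232.8,162.1),(296,175.4),.011),"disc_blue":((271,172.6),(305.1,198.5),.011),"disc_green":((309.4,183.1),(315.1,225.4),.011),
"brass_red":((436.7,228.7),(344.5,316),.08),"brass_green":((264.6,263.5),(206.6,192),.08),"brass_blue":((322.9,247.8),(249.1,224.9),.08),
"black_blue":((213,245.5),(206,160.5),.08),"black_red":((155,217.1),(216.7,131.3),.08),"bowl":((383,252),(277,292),.045)}
for k,(a,b,z) in P.items():
    X,g=tri(t,a,s,b); d=t["depth"][int(a[1]),int(a[0])];e,v=ray(t,a)
    print(k,"tri",X.round(4),"gap",round(g,4),"top-plane",plane(t,a,z)[:2].round(4),"side-plane",plane(s,b,z)[:2].round(4),"depthz",(e+v*d)[2].round(4))
D=[plane(t,P[k][0],.011) for k in("disc_red","disc_green")]
v=D[0]-D[1];print("caddy y angle",np.degrees(np.arctan2(v[1],v[0])),np.linalg.norm(v))
E
```

```text
disc_red tri [0.6679 0.1416 0.0131] gap 0.0001 top-plane [0.6682 0.1419] side-plane [0.6696 0.1446] depthz 0.007
disc_blue tri [0.6417 0.0537 0.0129] gap 0.0011 top-plane [0.6415 0.054 ] side-plane [0.6436 0.0559] depthz 0.0102
disc_green tri [ 0.6153 -0.034   0.012 ] gap 0.001 top-plane [ 0.6149 -0.0338] side-plane [ 0.6165 -0.0331] depthz 0.0086
brass_red tri [ 0.5031 -0.304   0.0768] gap 0.0013 top-plane [ 0.5025 -0.3028] side-plane [ 0.5019 -0.3066] depthz 0.0774
brass_green tri [0.4368 0.0681 0.0778] gap 0.0014 top-plane [0.4363 0.0682] side-plane [0.4365 0.0646] depthz 0.0838
brass_blue tri [ 0.4678 -0.0584  0.0775] gap 0.0015 top-plane [ 0.4671 -0.058 ] side-plane [ 0.4672 -0.0617] depthz 0.0801
black_blue tri [0.4769 0.1796 0.0777] gap 0.0011 top-plane [0.4774 0.1791] side-plane [0.4751 0.176 ] depthz 0.0806
black_red tri [0.5444 0.3058 0.0729] gap 0.0047 top-plane [0.5418 0.3047] side-plane [0.5418 0.2912] depthz 0.0741
bowl tri [ 0.455  -0.1922  0.0439] gap 0.0016 top-plane [ 0.4543 -0.1917] side-plane [ 0.4552 -0.1936] depthz 0.0015
caddy y angle 73.14290918915998 0.18354297764998462
```

Call:
servo_tool --series '[[[0.35, -0.7, 0], -1.2], [[0.35, -0.7, 0], -1.2], [[0.35, -0.7, 0], -1.2], [[0.35, -0.7, 0], -1.2], [[0.35, -0.7, 0], -1.2]]' --grip -1 --newtons 25

```text
out of range: a turn must lie within [-1, 1]
```

Call:
servo_tool --series '[[[0.35, -0.7, 0], -1.2], [[0.35, -0.7, 0], -1.2], [[0.35, -0.7, 0], -1.2], [[0.35, -0.7, 0], -1.2], [[0.35, -0.7, 0], -1.2]]'

```text
out of range: a turn must lie within [-1, 1]
```

Call:
servo_tool --series '[[[0.35, -0.7, 0], -1], [[0.35, -0.7, 0], -1], [[0.35, -0.7, 0], -1], [[0.35, -0.7, 0], -1], [[0.35, -0.7, 0], -1]]' --grip -1 --newtons 25

```text
clock: 0.6
tcp_pos: [0.2821, 0.3866, 0.2413]
eef_rot: [-1.242, -2.885, 0.002]
force: [-0.1, 0.2, 0.0]
grip_width: 0.0878
grip_force: 0.0
```

Call:
servo_tool --series '[[[0.35, -0.7, 0], -1], [[0.35, -0.7, 0], -1], [[0.35, -0.7, 0], -1], [[0.35, -0.7, 0], -1], [[0.35, -0.7, 0], -1]]'

```text
clock: 1.1
tcp_pos: [0.3873, 0.177, 0.2416]
eef_rot: [1.948, 2.465, -0.0]
force: [0.5, 0.1, 0.1]
grip_width: 0.0877
grip_force: 0.0
```

Call:
servo_tool --series '[[[0.165, -0.365, 0], -1], [[0.165, -0.365, -0.2], -1], [[0.165, -0.365, -0.3], -1], [[0.165, -0.365, -0.3], -1], [[0.165, -0.365, -0.3], -1]]'

```text
clock: 1.6
tcp_pos: [0.4349, 0.0686, 0.1495]
eef_rot: [-2.517, -1.876, 0.007]
force: [-0.1, -0.6, 0.1]
grip_width: 0.0879
grip_force: 0.0
```

```bash
python3 - <<'E'
from vis import *
from rig import get_state,capture
s=get_state();M=R.from_rotvec(s["eef_rot"]).as_matrix();print(s["tcp_pos"],np.degrees(np.arctan2(M[1,1],M[0,1])),M[:,2],s["joint_pos"])
E
```

```text
[0.43488737 0.06864971 0.14953864] -16.59819689881759 [-5.08653956e-03 -7.02179256e-04 -9.99986817e-01] [ 1.29558196e-01  3.06577921e-01  2.09030172e+00 -5.74202992e-05
  7.49847661e-01  4.19288534e-01]
```

Call:
servo_tool --series '[[[0.005, -0.003, -0.12], 0], [[0.005, -0.003, -0.24], 0], [[0.005, -0.003, -0.32], 0], [[0.005, -0.003, -0.36], 0], [[0.005, -0.003, -0.36], 0]]'

```text
clock: 2.1
tcp_pos: [0.4374, 0.0695, 0.0433]
eef_rot: [-2.514, -1.883, 0.002]
force: [-0.7, 0.1, 0.8]
grip_width: 0.088
grip_force: 0.0
```

Call:
servo_tool --series '[[[0, 0, 0], 0], [[0, 0, 0], 0], [[0, 0, 0], 0], [[0, 0, 0], 0], [[0, 0, 0], 0]]' --grip 1 --newtons 25

```text
clock: 2.6
tcp_pos: [0.438, 0.0691, 0.0441]
eef_rot: [2.516, 1.881, 0.001]
force: [-3.1, 0.5, 1.6]
grip_width: 0.0513
grip_force: 0.9
```

Call:
servo_tool --series '[[[0, 0, 0], 0], [[0, 0, 0], 0], [[0, 0, 0], 0]]'

```text
clock: 2.9
tcp_pos: [0.4379, 0.0691, 0.0441]
eef_rot: [2.516, 1.881, 0.001]
force: [-2.1, 0.2, 6.9]
grip_width: 0.0496
grip_force: 25.0
```

Call:
servo_tool --series '[[[0, 0, 0.06], 0], [[0, 0, 0.16], 0], [[0, 0, 0.27], 0], [[0, 0, 0.35], 0], [[0, 0, 0.35], 0]]'

```text
clock: 3.4
tcp_pos: [0.4396, 0.0692, 0.1512]
eef_rot: [2.514, 1.879, 0.008]
force: [0.1, -0.3, -1.4]
grip_width: 0.0497
grip_force: 25.0
```

Call:
servo_tool --series '[[[0.1, -0.06, 0], 0], [[0.23, -0.13, 0], 0], [[0.36, -0.21, 0], 0], [[0.49, -0.28, 0], 0], [[0.59, -0.34, 0], 0]]'

```text
clock: 3.9
tcp_pos: [0.6161, -0.0343, 0.1468]
eef_rot: [-2.516, -1.88, 0.001]
force: [1.0, 0.6, -2.2]
grip_width: 0.0496
grip_force: 25.0
```

Call:
servo_tool --series '[[[0, 0, 0], 0], [[0, 0, 0], 0], [[0, 0, 0], 0]]'

```text
clock: 4.2
tcp_pos: [0.6128, -0.0324, 0.1472]
eef_rot: [-2.514, -1.88, 0.004]
force: [0.1, 0.2, -2.1]
grip_width: 0.0496
grip_force: 25.0
```

```bash
python3 - <<'E'
from vis import *
from rig import get_state,capture
s=get_state();M=R.from_rotvec(s["eef_rot"]).as_matrix();print(s["tcp_pos"],np.degrees(np.arctan2(M[1,1],M[0,1])),M[:,2])
c=capture("side");cv2.imwrite("pics/side1.png",c["frame"][:,:,::-1])
E
```

```text
[ 0.61282414 -0.0324115   0.14719203] -16.418717005253466 [-3.35558988e-03  3.61845214e-04 -9.99994305e-01]
```

View pics/side1.png

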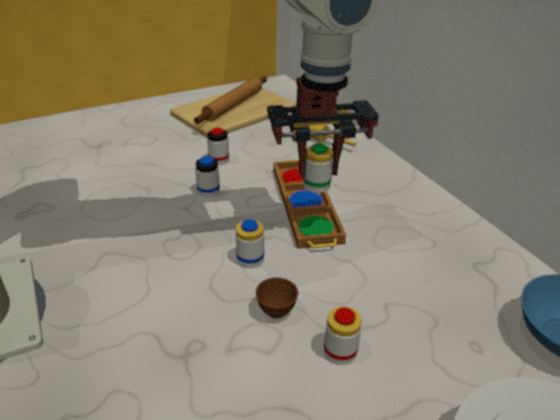

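The side view shows the green jar upright in the gripper, with its button at (318,150), over the caddy's near bay. I'll lower it in stages.

Call:
servo_tool --series '[[[0.008, 0, -0.1], 0], [[0.008, 0, -0.2], 0], [[0.008, 0, -0.27], 0], [[0.008, 0, -0.29], 0], [[0.008, 0, -0.29], 0]]'

```text
clock: 4.75
tcp_pos: [0.616, -0.0323, 0.061]
eef_rot: [-2.514, -1.881, 0.003]
force: [0.0, -0.6, -1.4]
grip_width: 0.0496
grip_force: 25.0
```

Call:
servo_tool --series '[[[0, 0, 0], 0], [[0, 0, 0], 0]]'

```text
clock: 4.95
tcp_pos: [0.618, -0.0328, 0.0631]
eef_rot: [2.515, 1.881, 0.003]
force: [0.2, 0.3, -1.4]
grip_width: 0.0498
grip_force: 25.0
```

Call:
servo_tool --series '[[[-0.004, 0, -0.008], 0], [[-0.004, 0, -0.015], 0], [[-0.004, 0, -0.015], 0]]'

```text
clock: 5.25
tcp_pos: [0.6158, -0.033, 0.0572]
eef_rot: [-2.516, -1.881, 0.0]
force: [-1.0, 0.4, -1.8]
grip_width: 0.0495
grip_force: 25.0
```

Call:
servo_tool --series '[[[0, 0, -0.007], 0], [[0, 0, -0.007], 0], [[0, 0, -0.007], 0]]'

```text
clock: 5.55
tcp_pos: [0.6162, -0.033, 0.0551]
eef_rot: [2.516, 1.881, 0.0]
force: [0.3, 0.7, -1.3]
grip_width: 0.0498
grip_force: 25.0
```

Call:
servo_tool --series '[[[0, 0, -0.007], 0], [[0, 0, -0.007], 0], [[0, 0, -0.007], 0]]'

```text
clock: 5.85
tcp_pos: [0.6162, -0.033, 0.0551]
eef_rot: [2.516, 1.881, 0.001]
force: [-6.3, -0.7, 18.5]
grip_width: 0.0496
grip_force: 25.0
```

```bash
python3 - <<'E'
from rig import get_state
s=get_state();print(s["tcp_pos"],s["force"])
E
```

```text
[ 0.61622193 -0.03297526  0.05505268] [-6.27534306 -0.74750572 18.48560598]
```

Call:
servo_tool --series '[[[0, 0, 0.005], 0], [[0, 0, 0.005], 0]]'

```text
clock: 6.05
tcp_pos: [0.6162, -0.033, 0.0551]
eef_rot: [2.516, 1.881, 0.001]
force: [-2.7, 0.5, 7.1]
grip_width: 0.0494
grip_force: 25.0
```

Call:
servo_tool --series '[[[0, 0, 0], 0], [[0, 0, 0], 0], [[0, 0, 0], 0], [[0, 0, 0], 0], [[0, 0, 0], 0]]' --grip -1

```text
clock: 6.55
tcp_pos: [0.6159, -0.0329, 0.0543]
eef_rot: [-2.516, -1.881, 0.0]
force: [1.0, -0.3, -0.1]
grip_width: 0.0857
grip_force: 0.0
```

Call:
servo_tool --series '[[[0, 0, 0.1], 0], [[0, 0, 0.25], 0], [[0, 0, 0.4], 0], [[0, 0, 0.4], 0], [[0, 0, 0.4], 0]]'

```text
clock: 7.05
tcp_pos: [0.6165, -0.033, 0.1756]
eef_rot: [2.515, 1.88, 0.003]
force: [0.2, 0.2, -0.4]
grip_width: 0.0878
grip_force: 0.0
```

Call:
servo_tool --series '[[[-0.12, -0.02, 0], 0], [[-0.27, -0.05, -0.04], 0], [[-0.42, -0.075, -0.085], 0], [[-0.498, -0.085, -0.085], 0], [[-0.498, -0.085, -0.085], 0]]'

```text
clock: 7.55
tcp_pos: [0.4614, -0.0583, 0.1467]
eef_rot: [-2.513, -1.877, 0.008]
force: [1.3, 0.3, 1.1]
grip_width: 0.0877
grip_force: 0.0
```

```bash
python3 - <<'E'
from vis import *
from rig import get_state,capture
s=get_state();print(s["tcp_pos"])
c=capture("top");np.savez("top1.npz",**c);cv2.imwrite("pics/top1.png",c["frame"][:,:,::-1])
d=capture("side");np.savez("side2.npz",**d)
for k in("red","green","blue"):
  for b in blobs(c,k):print("top",k,b[:2],plane(c,b[0],.08)[:2].round(4),"@.091",plane(c,b[0],.091)[:2].round(4))
  for b in blobs(d,k,40):print("side",k,b[:2],plane(d,b[0],.08)[:2].round(4),"@.091",plane(d,b[0],.091)[:2].round(4))
E
```

```text
[ 0.46139581 -0.05825841  0.14671227]
top red ([232.8, 162.1], 641) [0.6578 0.1332] @.091 [0.6561 0.1318]
top red ([436.8, 228.5], 110) [ 0.5029 -0.303 ] @.091 [ 0.5027 -0.3002]
side red ([295.7, 175.3], 279) [0.6141 0.0466] @.091 [0.6053 0.0309]
side red ([344.5, 315.9], 221) [ 0.502  -0.3065] @.091 [ 0.4956 -0.3147]
side red ([341.4, 356.3], 61) [ 0.4617 -0.3629] @.091 [ 0.4561 -0.3699]
top green ([309.8, 179.2], 112) [ 0.6161 -0.0336] @.091 [ 0.6148 -0.0334]
top green ([310.1, 190.0], 114) [ 0.5925 -0.0336] @.091 [ 0.5915 -0.0334]
side green ([317.6, 191.8], 122) [ 0.6234 -0.0226] @.091 [ 0.6144 -0.0368]
side green ([314.2, 227.1], 196) [ 0.5638 -0.1141] @.091 [ 0.5561 -0.1264]
top blue ([270.9, 172.6], 626) [0.6326 0.0505] @.091 [0.6312 0.0499]
side blue ([297.6, 198.4], 145) [ 0.5793 -0.0261] @.091 [ 0.5713 -0.0402]
side blue ([249.2, 225.3], 115) [ 0.4669 -0.0628] @.091 [ 0.4612 -0.0761]
side blue ([250.1, 259.8], 69) [ 0.4326 -0.1443] @.091 [ 0.4276 -0.156 ]
```

View pics/top1.png

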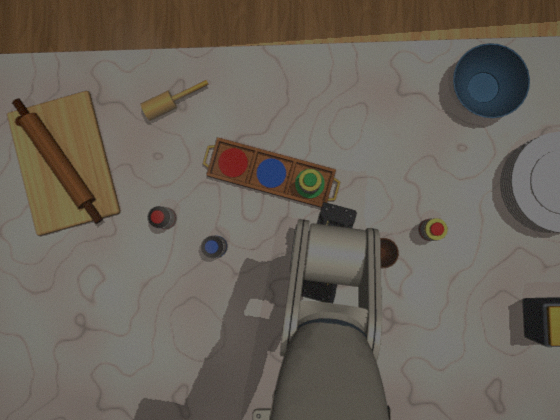

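The top view shows the green jar, button at (310,179), standing in the green bay. Its measured centre is within 1 mm of the disc's. Next is the blue jar.

Call:
servo_tool --series '[[[0.01, 0, 0], 0], [[0.01, 0, 0], 0]]'

```text
clock: 7.85
tcp_pos: [0.4715, -0.0584, 0.149]
eef_rot: [2.515, 1.881, 0.002]
force: [0.4, -0.0, 0.0]
grip_width: 0.0879
grip_force: 0.0
```

Call:
servo_tool --series '[[[-0.009, 0, -0.12], 0], [[-0.009, 0, -0.24], 0], [[-0.009, 0, -0.32], 0], [[-0.009, 0, -0.353], 0], [[-0.009, 0, -0.353], 0]]'

```text
clock: 8.35
tcp_pos: [0.4668, -0.0582, 0.042]
eef_rot: [-2.515, -1.881, 0.002]
force: [-0.0, 0.5, 0.8]
grip_width: 0.088
grip_force: 0.0
```

Call:
servo_tool --series '[[[0, 0, 0], 0], [[0, 0, 0], 0], [[0, 0, 0], 0], [[0, 0, 0], 0], [[0, 0, 0], 0]]' --grip 1

```text
clock: 8.85
tcp_pos: [0.4672, -0.0585, 0.0436]
eef_rot: [2.516, 1.881, 0.001]
force: [-0.7, 0.2, -0.0]
grip_width: 0.0516
grip_force: 0.0
```

Call:
servo_tool --series '[[[0, 0, 0], 0], [[0, 0, 0], 0], [[0, 0, 0], 0]]'

```text
clock: 9.15
tcp_pos: [0.4673, -0.0585, 0.0436]
eef_rot: [2.516, 1.881, 0.001]
force: [-0.8, 0.4, 6.4]
grip_width: 0.0498
grip_force: 25.0
```

Call:
servo_tool --series '[[[0, 0, 0.06], 0], [[0, 0, 0.16], 0], [[0, 0, 0.28], 0], [[0, 0, 0.38], 0], [[0, 0, 0.38], 0]]'

```text
clock: 9.65
tcp_pos: [0.4689, -0.0587, 0.1602]
eef_rot: [2.513, 1.879, 0.007]
force: [0.8, -1.2, -3.0]
grip_width: 0.0496
grip_force: 25.0
```

Call:
servo_tool --series '[[[0.1, 0.06, 0], 0], [[0.23, 0.15, 0], 0], [[0.36, 0.23, 0], 0], [[0.48, 0.31, 0], 0], [[0.58, 0.375, 0], 0]]'

```text
clock: 10.15
tcp_pos: [0.6416, 0.0555, 0.1548]
eef_rot: [-2.515, -1.881, 0.003]
force: [-0.1, -0.4, -2.1]
grip_width: 0.0496
grip_force: 25.0
```

Call:
servo_tool --series '[[[0, 0, 0], 0], [[0, 0, 0], 0], [[0, 0, 0], 0], [[0, 0, 0], 0], [[0, 0, 0], 0]]'

```text
clock: 10.65
tcp_pos: [0.6401, 0.0534, 0.157]
eef_rot: [-2.517, -1.88, 0.001]
force: [0.2, -0.2, -1.6]
grip_width: 0.0498
grip_force: 25.0
```

Call:
servo_tool --series '[[[0.004, 0.002, -0.1], 0], [[0.004, 0.002, -0.21], 0], [[0.004, 0.002, -0.285], 0], [[0.004, 0.002, -0.315], 0], [[0.004, 0.002, -0.315], 0]]'

```text
clock: 11.15
tcp_pos: [0.6412, 0.0543, 0.0616]
eef_rot: [-2.516, -1.88, 0.003]
force: [-0.2, 0.9, -2.8]
grip_width: 0.0497
grip_force: 25.0
```

Call:
servo_tool --series '[[[0, 0, -0.008], 0], [[0, 0, -0.015], 0], [[0, 0, -0.015], 0]]'

```text
clock: 11.45
tcp_pos: [0.6426, 0.0547, 0.059]
eef_rot: [2.516, 1.881, 0.002]
force: [-0.4, 0.4, -2.9]
grip_width: 0.0497
grip_force: 25.0
```

Call:
servo_tool --series '[[[0, 0, -0.004], 0], [[0, 0, -0.004], 0], [[0, 0, -0.004], 0]]'

```text
clock: 11.75
tcp_pos: [0.6422, 0.0547, 0.0571]
eef_rot: [2.516, 1.881, 0.0]
force: [0.1, -1.2, -2.4]
grip_width: 0.0496
grip_force: 25.0
```

Call:
servo_tool --series '[[[0, 0, -0.007], 0], [[0, 0, -0.007], 0], [[0, 0, -0.007], 0]]'

```text
clock: 12.05
tcp_pos: [0.642, 0.0547, 0.0546]
eef_rot: [-2.516, -1.881, 0.0]
force: [0.8, 0.1, -2.6]
grip_width: 0.0497
grip_force: 25.0
```

Call:
servo_tool --series '[[[0, 0, -0.004], 0], [[0, 0, -0.004], 0], [[0, 0, -0.004], 0]]'

```text
clock: 12.35
tcp_pos: [0.642, 0.0547, 0.0546]
eef_rot: [-2.516, -1.881, 0.0]
force: [-4.1, -0.4, 7.5]
grip_width: 0.0497
grip_force: 25.0
```

Call:
servo_tool --series '[[[0, 0, 0.003], 0], [[0, 0, 0.003], 0], [[0, 0, 0.003], 0], [[0, 0, 0.003], 0], [[0, 0, 0.003], 0]]' --grip -1

```text
clock: 12.85
tcp_pos: [0.6421, 0.0547, 0.0544]
eef_rot: [-2.516, -1.881, 0.0]
force: [-0.1, -0.1, -0.6]
grip_width: 0.0859
grip_force: 0.0
```

Call:
servo_tool --series '[[[0, 0, 0.1], 0], [[0, 0, 0.25], 0], [[0, 0, 0.4], 0], [[0, 0, 0.4], 0], [[0, 0, 0.4], 0]]'

```text
clock: 13.35
tcp_pos: [0.6427, 0.0547, 0.1758]
eef_rot: [2.515, 1.88, 0.003]
force: [-0.1, 0.5, -0.7]
grip_width: 0.088
grip_force: 0.0
```

Call:
servo_tool --series '[[[-0.05, -0.13, 0], 0], [[-0.11, -0.28, 0], 0], [[-0.17, -0.43, 0], 0], [[-0.232, -0.597, 0], 0], [[-0.232, -0.597, 0], 0]]'

```text
clock: 13.85
tcp_pos: [0.5693, -0.1283, 0.1725]
eef_rot: [-2.518, -1.874, 0.005]
force: [-0.4, 0.7, 0.0]
grip_width: 0.0875
grip_force: 0.0
```

Call:
servo_tool --series '[[[-0.06, -0.15, 0], 0], [[-0.12, -0.3, 0], 0], [[-0.18, -0.45, 0], 0], [[-0.232, -0.597, -0.05], 0], [[-0.232, -0.597, -0.08], 0]]'

```text
clock: 14.35
tcp_pos: [0.5009, -0.3069, 0.1486]
eef_rot: [-2.52, -1.875, 0.002]
force: [0.9, 1.6, 0.9]
grip_width: 0.0879
grip_force: 0.0
```

Call:
servo_tool --series '[[[0, 0, 0], 0], [[0, 0, 0], 0], [[0, 0, 0], 0], [[0, 0, 0], 0]]'

```text
clock: 14.75
tcp_pos: [0.5037, -0.3023, 0.1508]
eef_rot: [2.514, 1.883, 0.0]
force: [-0.5, -0.1, -0.1]
grip_width: 0.0876
grip_force: 0.0
```

```bash
python3 - <<'E'
from vis import *
from rig import get_state,capture
s=get_state();print(s["tcp_pos"],s["joint_pos"])
c=capture("top");cv2.imwrite("pics/top2.png",c["frame"][:,:,::-1])
for k in("red","green","blue"):
  for b in blobs(c,k,40):print("top",k,b[:2],plane(c,b[0],.08)[:2].round(4),"@.091",plane(c,b[0],.091)[:2].round(4))
E
```

```text
[ 0.50372411 -0.30232869  0.15084928] [-5.60863598e-01  4.85974187e-01  1.77600205e+00  1.29624438e-04
  8.79107742e-01 -2.76165279e-01]
top red ([232.7, 162.1], 639) [0.6578 0.1334] @.091 [0.6561 0.132 ]
top red ([154.5, 217.7], 55) [0.5406 0.3058] @.091 [0.54   0.3028]
top red ([437.1, 229.1], 67) [ 0.5016 -0.3036] @.091 [ 0.5014 -0.3008]
top green ([309.8, 179.2], 112) [ 0.6161 -0.0336] @.091 [ 0.6148 -0.0334]
top green ([311.9, 190.4], 100) [ 0.5916 -0.0375] @.091 [ 0.5906 -0.0373]
top blue ([275.4, 177.7], 148) [0.6212 0.041 ] @.091 [0.6199 0.0405]
top blue ([268.5, 168.3], 119) [0.6422 0.0556] @.091 [0.6407 0.0549]
top blue ([214.0, 245.2], 43) [0.478  0.1769] @.091 [0.4781 0.1751]
```

The blue jar is within about 1.5 mm of its disc centre. The arm is now over the red jar, so I'll descend and grip it.

Call:
servo_tool --series '[[[-0.003, -0.003, -0.12], 0], [[-0.003, -0.003, -0.24], 0], [[-0.003, -0.003, -0.32], 0], [[-0.003, -0.003, -0.357], 0], [[-0.003, -0.003, -0.357], 0]]'

```text
clock: 15.3
tcp_pos: [0.5016, -0.3037, 0.0423]
eef_rot: [-2.514, -1.881, 0.001]
force: [-0.5, 0.1, 0.8]
grip_width: 0.0878
grip_force: 0.0
```

Call:
servo_tool --series '[[[0, 0, 0], 0], [[0, 0, 0], 0], [[0, 0, 0], 0], [[0, 0, 0], 0], [[0, 0, 0], 0]]' --grip 1

```text
clock: 15.8
tcp_pos: [0.5022, -0.3047, 0.044]
eef_rot: [2.515, 1.88, 0.001]
force: [4.0, -0.6, 1.6]
grip_width: 0.0513
grip_force: 1.9
```

Call:
servo_tool --series '[[[0, 0, 0], 0], [[0, 0, 0], 0], [[0, 0, 0], 0]]'

```text
clock: 16.1
tcp_pos: [0.5023, -0.3047, 0.0439]
eef_rot: [2.515, 1.881, 0.0]
force: [-0.9, 1.1, 5.5]
grip_width: 0.0494
grip_force: 25.0
```

Call:
servo_tool --series '[[[0, 0, 0.06], 0], [[0, 0, 0.17], 0], [[0, 0, 0.31], 0], [[0, 0, 0.42], 0], [[0, 0, 0.46], 0]]'

```text
clock: 16.6
tcp_pos: [0.5031, -0.3052, 0.1843]
eef_rot: [2.513, 1.879, 0.002]
force: [-0.7, -0.7, -1.9]
grip_width: 0.0497
grip_force: 25.0
```

Call:
servo_tool --series '[[[0.02, 0.06, 0], 0], [[0.06, 0.16, 0], 0], [[0.1, 0.27, 0], 0], [[0.14, 0.38, 0], 0], [[0.184, 0.496, 0], 0]]'

```text
clock: 17.1
tcp_pos: [0.5564, -0.1543, 0.1797]
eef_rot: [-2.515, -1.879, 0.003]
force: [0.6, -0.3, -2.6]
grip_width: 0.0498
grip_force: 25.0
```

Call:
servo_tool --series '[[[0.037, 0.1, 0], 0], [[0.074, 0.2, 0], 0], [[0.11, 0.3, 0], 0], [[0.147, 0.4, 0], 0], [[0.184, 0.496, 0], 0]]'

```text
clock: 17.6
tcp_pos: [0.6116, -0.0055, 0.1795]
eef_rot: [-2.515, -1.88, 0.004]
force: [0.6, -0.7, -2.1]
grip_width: 0.0496
grip_force: 25.0
```

Call:
servo_tool --series '[[[0.045, 0.12, 0], 0], [[0.09, 0.24, 0], 0], [[0.13, 0.35, 0], 0], [[0.165, 0.44, 0], 0], [[0.184, 0.496, 0], 0]]'

```text
clock: 18.1
tcp_pos: [0.6672, 0.1439, 0.1794]
eef_rot: [-2.514, -1.882, 0.003]
force: [0.8, 0.0, -2.2]
grip_width: 0.05
grip_force: 25.0
```

Call:
servo_tool --series '[[[0, 0, 0], 0], [[0, 0, 0], 0], [[0, 0, 0], 0], [[0, 0, 0], 0], [[0, 0, 0], 0]]'

```text
clock: 18.6
tcp_pos: [0.6675, 0.141, 0.1815]
eef_rot: [2.517, 1.88, -0.0]
force: [-0.5, 0.3, -2.4]
grip_width: 0.0497
grip_force: 25.0
```

Call:
servo_tool --series '[[[0, 0, -0.1], 0], [[0, 0, -0.22], 0], [[0, 0, -0.33], 0], [[0, 0, -0.385], 0], [[0, 0, -0.4], 0]]'

```text
clock: 19.1
tcp_pos: [0.6663, 0.1414, 0.0594]
eef_rot: [-2.515, -1.88, 0.005]
force: [-0.1, -1.2, -1.7]
grip_width: 0.0497
grip_force: 25.0
```

Call:
servo_tool --series '[[[0, 0, 0], 0], [[0, 0, -0.006], 0], [[0, 0, -0.012], 0], [[0, 0, -0.012], 0], [[0, 0, -0.012], 0]]'

```text
clock: 19.6
tcp_pos: [0.6679, 0.1421, 0.0585]
eef_rot: [2.516, 1.881, 0.001]
force: [0.5, 0.1, -1.9]
grip_width: 0.0498
grip_force: 25.0
```

Call:
servo_tool --series '[[[0, 0, -0.004], 0], [[0, 0, -0.007], 0], [[0, 0, -0.007], 0]]'

```text
clock: 19.9
tcp_pos: [0.6674, 0.1419, 0.0555]
eef_rot: [-2.516, -1.881, 0.0]
force: [-0.9, -0.4, -1.3]
grip_width: 0.0494
grip_force: 25.0
```

Call:
servo_tool --series '[[[0, 0, -0.005], 0], [[0, 0, -0.005], 0], [[0, 0, -0.005], 0]]'

```text
clock: 20.2
tcp_pos: [0.6677, 0.142, 0.055]
eef_rot: [2.516, 1.881, 0.0]
force: [-3.6, 0.0, 5.0]
grip_width: 0.0495
grip_force: 25.0
```

Contact. I'll release, lift, and back off so the top camera can see.

Call:
servo_tool --series '[[[0, 0, 0.002], 0], [[0, 0, 0.002], 0], [[0, 0, 0.002], 0], [[0, 0, 0.002], 0], [[0, 0, 0.002], 0]]' --grip -1

```text
clock: 20.7
tcp_pos: [0.6676, 0.1419, 0.0547]
eef_rot: [-2.516, -1.881, 0.0]
force: [-0.0, -0.2, 0.2]
grip_width: 0.0858
grip_force: 0.0
```

Call:
servo_tool --series '[[[0, 0, 0.1], 0], [[0, 0, 0.25], 0], [[0, 0, 0.4], 0], [[0, 0, 0.5], 0], [[0, 0, 0.5], 0]]'

```text
clock: 21.2
tcp_pos: [0.6705, 0.1425, 0.2105]
eef_rot: [2.513, 1.879, 0.013]
force: [0.2, 1.1, -0.9]
grip_width: 0.0875
grip_force: 0.0
```

Call:
servo_tool --series '[[[-0.12, 0, 0], 0], [[-0.27, 0, 0], 0], [[-0.42, 0, 0], 0], [[-0.55, 0, 0], 0], [[-0.65, 0, 0], 0]]'

```text
clock: 21.7
tcp_pos: [0.4693, 0.1415, 0.2035]
eef_rot: [-2.515, -1.881, 0.004]
force: [0.6, 0.1, -0.6]
grip_width: 0.0879
grip_force: 0.0
```

Call:
servo_tool --series '[[[0, 0, 0], 0], [[0, 0, 0], 0], [[0, 0, 0], 0], [[0, 0, 0], 0], [[0, 0, 0], 0]]'

```text
clock: 22.2
tcp_pos: [0.4733, 0.1419, 0.2045]
eef_rot: [2.516, 1.881, 0.0]
force: [-0.5, 0.8, -0.5]
grip_width: 0.0875
grip_force: 0.0
```

```bash
python3 - <<'E'
from vis import *
from rig import get_state,capture
s=get_state();print(s["tcp_pos"],s["force"],s["dq"].round(3))
c=capture("top");cv2.imwrite("pics/top3.png",c["frame"][:,:,::-1])
d=capture("side");cv2.imwrite("pics/side3.png",d["frame"][:,:,::-1])
for k in("red","green","blue"):
  for b in blobs(c,k,40):print("top",k,b[:2],plane(c,b[0],.08)[:2].round(4),"@.091",plane(c,b[0],.091)[:2].round(4))
E
```

```text
[0.47333823 0.14193636 0.20453178] [-0.47370364  0.7799769  -0.52437709] [ 0.001 -0.005  0.006 -0.     0.     0.001]
top red ([241.6, 163.6], 132) [0.654 0.114] @.091 [0.6524 0.1128]
top red ([227.6, 157.5], 116) [0.6682 0.1444] @.091 [0.6664 0.1429]
top red ([155.1, 217.8], 68) [0.5403 0.3045] @.091 [0.5398 0.3015]
top green ([309.9, 179.2], 120) [ 0.6161 -0.0338] @.091 [ 0.6148 -0.0336]
top green ([315.9, 190.6], 78) [ 0.5909 -0.0462] @.091 [ 0.5899 -0.0458]
top blue ([275.8, 177.6], 145) [0.6214 0.0401] @.091 [0.6201 0.0396]
top blue ([268.5, 168.3], 119) [0.6422 0.0556] @.091 [0.6407 0.0549]
```

View pics/side3.png

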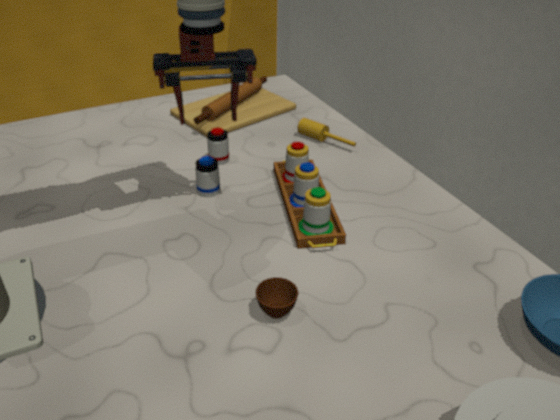

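View pics/top3.png

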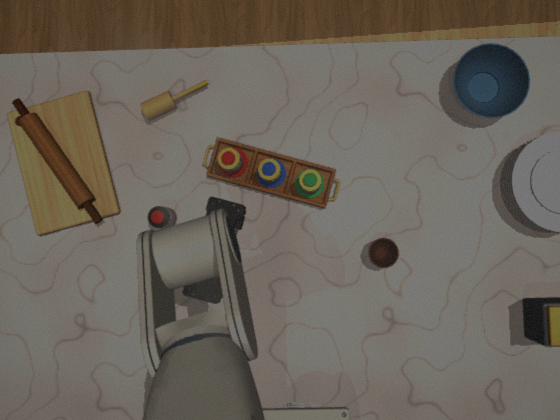

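The side view shows all three brass jars upright in their own bays, buttons at (297,147), (307,168) and (318,193). The black jars and the bowl are where they started. In the top view the red jar, button at (228,158), measures within about 2 mm of its disc, and the other two are closer than that.

```bash
python3 -c "
from rig import job
print(job.hand_in())"
```

```text
the job is handed in; nothing more can be done
None
```

The three brass-lidded jars are standing upright in their matching caddy bays, each measured within about 2 mm of its disc centre, the refill jars and bowl were left in place, and the job was handed in at about 22 s; no verdict came back.

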